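# Open the mould cage and hold its gate

### The job

The moulds in the cooling cage are to be taken out: on the cage's top, squeeze the tabs of the wide-tabbed catch together until it lets go, and after it those of the narrow-tabbed catch. Then swing the gate open by its upright handle post, past the click of its detent, until it stands wide open, about square to the closed position, and finish while still holding it there by the post, because its spring pulls it back. Leave the loose things on and around the cage where they are.

Things in the scene. Friction and masses are not known exactly. Their poses are not given: they have to be found in the camera images.
- cage: fixed box-shaped cooling cage of aluminium and clear panels, with pink rubber moulds inside. Origin on the gate's hinge line at table height. Its x axis runs from the hinge along the closed gate, y points straight out of the gate (the way it opens), z up. Top plate spans x -60 to 240, y -210 to -5, its upper face at z 140; it carries both catches, and the detent housing at x -45, y -30 (22 tall)
- gate_hinge (a point): point on the gate's upright hinge axis at the height of the gate's top edge (z 150 above the table); fixed
- gate (a joint): gate angle, rad: 0 shut, grows as the free end swings out to the cage's +y side (counter-clockwise from above), stop at 1.6. The gate is a barred aluminium frame 214 long, 8 thick, z 30 to 150. Its closing spring pulls with about 1.3 N at the handle when shut and 2.7 N when wide. The detent resists from about 0.3 to 0.6 rad, needing up to some 10 N at the handle, and ends at about 0.9 rad; let go beyond it, the gate springs back against the detent, to about 0.75
- gate_handle: upright round steel post on the gate, 16 diameter, its free upper part from z 143 to the top at z 215 above the table; moves with the gate. Origin on the post's axis 20 below its top (z 195), with the gate shut at x 185, y 30 from the hinge in the cage's frame; radius about the hinge 187. x axis along the gate away from the hinge, z up
- wide_catch: base of the catch whose two upright steel paddles are 34 wide (along the cage's x). Origin under its base, on the cage's top plate (z 140); axes parallel to the cage's. May be at either place along the gate, 75 from the other catch, both 45 behind the gate plane
- wide_catch_grip (a point): point midway between the two tabs of the wide catch, z 186, at the height to squeeze them (46 above the plate; the tabs reach up to 72 above it, the paddle part begins 38 above it). The tabs face each other along the cage's y axis and measure 48 over their outer faces; both pivot at their feet, are linked and move alike
- wide_catch_lever (a joint): how far each tab of the wide catch leans inward, rad: 0 as found (hooked over the gate), stop at 0.36 (tabs then about 15 over their outer faces at the height to squeeze, about 28 lower down at 27 above the plate, where fingertips bear). The hook in front of the gate's top edge clears it above about 0.21; count on 0.3. Needs some 6 N between the tabs in all; stays where it is left
- narrow_catch: base of the other catch, the same works but tabs only 12 wide all the way up. Origin and axes as for the wide catch
- narrow_catch_grip (a point): point midway between the tabs of the narrow catch, z 186, as for the wide catch
- narrow_catch_lever (a joint): how far each tab of the narrow catch leans inward, rad: as for the wide catch
- top_mould: loose pink rubber mould 78 x 52 x 25 lying on the rear of the cage's top plate; origin under its centre; leave it
- bench_mould: loose pink rubber mould 78 x 52 x 25 on the table beyond the gate's swing; origin under its centre; leave it
- wax_ring: loose green wax ring, 26 diameter, 6 high, on the table under the gate's swing (the gate passes 24 above it); origin under its centre; leave it
- wax_ring2: loose green wax ring, 26 diameter, 6 high, near the gate's free end; origin under its centre; leave it
- pot: loose white cup, 68 diameter, 60 high; origin under its centre; leave it
- scraper: loose scraper with wooden handle, 150 long, 12 high, lying on the table; leave it
- jar: loose white jar, 50 diameter, 70 high, beside the cage, at the end away from the hinge; origin under its centre; leave it

How it is judged:
By the outcome, as a careful person would: the job done as asked, in the order asked, and still so for the second after the job is handed in, while the arm keeps its last pose, push and grip.
It also fails if it takes over 51 s, if anything falls off the work surface, if the arm or the gripper's body presses on something with over 40 N, if the wrist force passes 120 N, or if a joint passes its speed limit or range.

### The arm

A 6-joint arm with a two-finger parallel gripper is mounted at the origin on the work surface. World frame = base frame: x ahead of the robot, y to its left, z up, the work surface at z = 0. Lengths are in m, angles in degrees, forces in N, time in s.
With the tool pointing down it reaches from about 0.4 to 0.825 m from the base axis. Payload 7 kg.
Tool frame: the origin (TCP) lies on the centre line of the jaws, within the pads' length; the fingertips stand 25 mm ahead of it and the grasp point (between the pads) lies 6 mm ahead of it; x points along the fingers, z is the direction in which the jaws open and shut, and the axes are right-handed (so a half turn about x gives the same grasp; the last joint's range is limited). The gripper opens to 88 mm and grips with 3 to 60 N. Pads are 19 mm wide; open, the fingers measure 130 mm over their backs; the gripper's body (78 mm by 193 mm) begins 47 mm behind the grasp point.
Start: joints at [-57.978, 20.546, 0.682, 0, -70.136, -16.507], TCP at [0.181, -0.65, 0.252] pointing down, gripper open.
Joint ranges: [-176.03, 176.03], [-82.01, 121.73], [-58.28, 71.71], [-173.87, 95.51], [-174.79, -0.11], [-173.66, 173.66]. Speed limits (degrees/s): [136.94, 136.94, 172.46, 180, 180, 180].

### API

Orientations are given as [roll, pitch, yaw] about the fixed x, y, z axes, in that order (R = Rz(yaw) Ry(pitch) Rx(roll)).
In Python, from plant import ctrl gives the robot as it stands. The module is installed in compiled form; this text tells all that it offers.
- The arm moves only by the tool send_rows, never from a script. Its argument "deltas" is a list of rows, each an object of numbers: "dx", "dy", "dz": the shift along the tool's x, y, z in mm; "ax", "ay", "az": the turn, a rotation vector about the tool's x, y, z in units of 5 degrees (1.0 is 5 degrees); "fingers": the opening, from 0 (shut) to 1 (fully open). A call has 1 to 12 rows; each row shifts and turns the commanded pose from where the row before left it, along the tool's axes as they then stand; what a row does not reach is not made up. A row lasts 1/8 s, in which the tool goes at most 62.5 mm and 10.7 degrees, less where a joint would pass 70% of its speed; a pose out of reach is approached as far as the arm can. A call with a gripper value outside its range is refused whole. The fingers move at their own pace and stop on an object; the grip force is fixed at half the most. Time passes only in rows, so rows that do not move let the fingers close. It gives the time, the measured TCP pose, the force and the opening at its end, in the units of the state.
- ctrl.get_obs(): the state, without advancing time (a new reading comes with each control period).
- ctrl.snapshot(name): name is "scene" or "side" or "wrist"; returns a dict with "image" (420x560x3 uint8, blue, green, red), "fx", "fy", "cx", "cy" (pixels), "k1" (the pictures are not rectified: a ray, as slopes to the right and down, at radius r is drawn at 1 + k1 r^2 times it, then the intrinsics apply), "R" (3x3) and "t" (3): a world point X has camera coordinates R X + t; the wrist camera has in their place "hand_eye" (4x4, takes a point from camera to tool coordinates, whose origin is the TCP and whose axes are the tool frame's). Camera axes: x right, y down, z forward; pixel columns grow to the right and rows downward; lengths in m; the calibration is good to about 2 mm. A picture is of the moment at which its call begins: read the wrist's pose just before it. There is no depth.
- ctrl.close_job(): hands the job in, once; it reports no verdict.
The state is a dict: "clock": time; "joint_pos": joint angles; "qvel": joint speeds; "tau": joint torques, N m; "tool_pos": TCP position; "orientation": TCP orientation; "force": force on the tool from outside, world axes, zero at the start; "moment": the same for the moment, N m; "opening": finger opening in m.
Only numpy, scipy, OpenCV 4.12 (cv2) and the standard library are available. Lean on these libraries where they do the work, as an engineer would, in place of code of your own. Each camera call takes 0.05 s, during which the arm holds its last target.

## Working session

There is one attempt and no reset: what is moved stays moved. The work goes in short steps, Python scripts to look and compute and a tool call to move; the robot and the scene stay as the last step left them, time stands still between calls to the robot, and variables do not carry over. Pictures are saved under pics/ and viewed, and the job is handed in when it is done.

Besides the shell and the picture viewer there is one more tool, called after "Emit:" as name([rows], argument=value, ...), one row to a line, values as JSON. send_rows: Moves the arm, as the interface text tells. Its arguments: {"type":"object","properties":{"deltas":{"type":"array","items":{"type":"object","properties":{"dx":{"type":"number"},"dy":{"type":"number"},"dz":{"type":"number"},"ax":{"type":"number"},"ay":{"type":"number"},"az":{"type":"number"},"fingers":{"type":"number"}}}}},"required":["deltas"]}

```bash
mkdir -p pics
python3 - <<'E'
from plant import ctrl
import cv2,json
o=ctrl.get_obs();print(o)
for n in("scene","side","wrist"):
    s=ctrl.snapshot(n);cv2.imwrite(f"pics/{n}0.png",s["image"])
    print(n,{k:(v.tolist() if hasattr(v,'tolist') else v) for k,v in s.items() if k!="image"})
E
```

```text
{'clock': 0.0, 'joint_pos': array([-5.79776456e+01,  2.05919034e+01,  6.34174164e-01, -2.17448224e-02,
       -7.01364756e+01, -1.65065047e+01]), 'qvel': array([ 0.07423822, -0.02755827,  0.06028312,  0.07520615, -0.12189623,
        0.06632773]), 'tau': array([-1.21117257e-03, -5.82717526e+01,  2.93045640e+01,  6.99696332e+00,
        6.82184284e-03, -1.43486518e-04]), 'tool_pos': array([ 0.18042559, -0.64996921,  0.25061531]), 'orientation': array([  4.26534806,  89.90360211, 109.77379246]), 'force': array([ 0.31396497,  0.61538742, -0.43022094]), 'moment': array([-0.01602764,  0.02599207, -0.04435985]), 'opening': 0.08778177944430315}
scene {'fx': 449.8623278743021, 'fy': 449.8623278743021, 'cx': 285.7938180137468, 'cy': 218.5263036514115, 'k1': 0.01920938926211164, 'R': [[-0.45028068710647773, 0.8927253449553729, -0.016992977762267318], [0.6913986409969244, 0.33656489339483253, -0.639290224985281], [-0.5649913468775647, -0.29960896349814964, -0.7687777617393988]], 't': [0.17689449554791534, -0.3770493677117888, 1.3786080507365297]}
side {'fx': 431.4608873752891, 'fy': 431.4608873752891, 'cx': 276.3017325530017, 'cy': 203.29523612258834, 'k1': -0.1055840642874495, 'R': [[0.870847963647807, -0.4912176145313161, 0.018140545323422155], [-0.37765581770062406, -0.6922323539938613, -0.61497191109919], [0.3146425075658737, 0.5286961540036775, -0.7883403257314562]], 't': [-0.4767418218103021, 0.3704451929415669, 0.8935766811073815]}
wrist {'fx': 370.84920474556355, 'fy': 370.84920474556355, 'cx': 280.5445642667975, 'cy': 214.80223622321648, 'k1': 0.029535907442706524, 'hand_eye': [[0.0003630649961785141, -0.27103475632010837, 0.9625694931018265, -0.1337409151962568], [-0.001068965582423071, -0.9625691117743488, -0.2710342457523119, 0.0725642379404242], [0.999999362747993, -0.0009305506114180099, -0.000639201977034599, -0.00030587857376362937], [0.0, 0.0, 0.0, 1.0]]}
```

View pics/scene0.png

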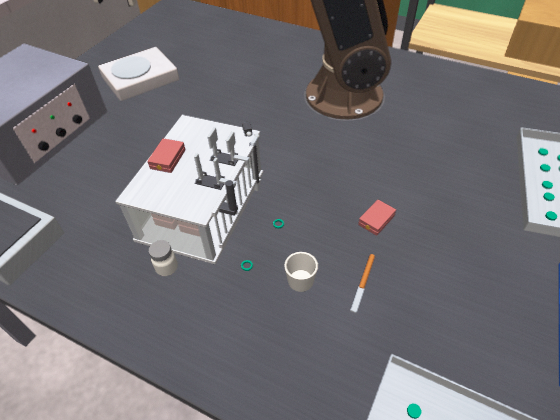

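View pics/side0.png

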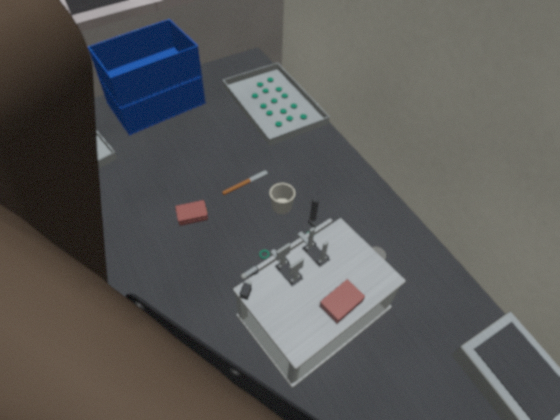

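View pics/wrist0.png

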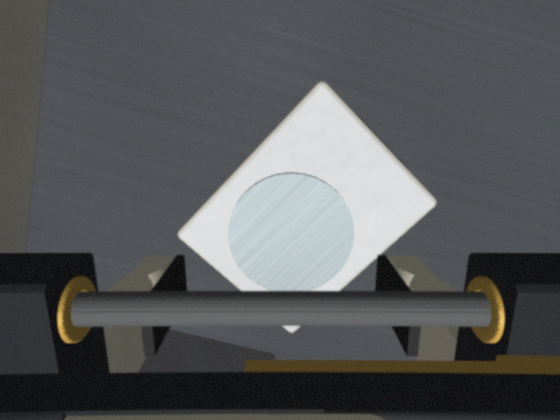

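Run:
```python
import cv2
a=cv2.imread("pics/scene0.png")[100:280,110:290];cv2.imwrite("pics/sc.png",cv2.resize(a,None,fx=3.3,fy=3.3,interpolation=cv2.INTER_CUBIC))
a=cv2.imread("pics/side0.png")[190:390,220:420];a=cv2.convertScaleAbs(a,alpha=1.5);cv2.imwrite("pics/sd.png",cv2.resize(a,None,fx=3,fy=3,interpolation=cv2.INTER_CUBIC))
```

```text
(no output)
```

View pics/sc.png

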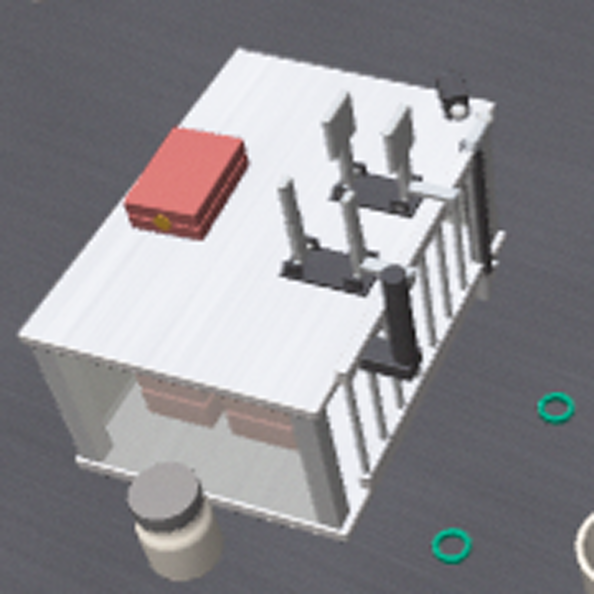

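View pics/sd.png

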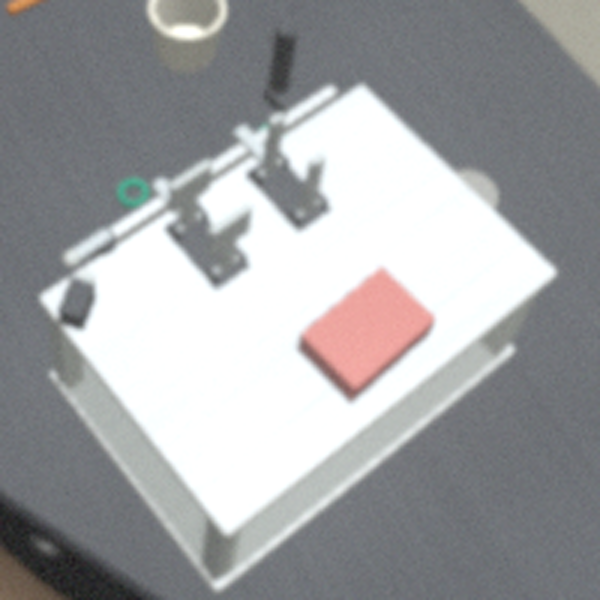

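```bash
cat > h.py <<'E'
import numpy as np,cv2
from scipy.optimize import least_squares
C={'scene':dict(f=449.8623278743021,c=(285.7938180137468,218.5263036514115),k=0.01920938926211164,R=np.array([[-0.45028068710647773,0.8927253449553729,-0.016992977762267318],[0.6913986409969244,0.33656489339483253,-0.639290224985281],[-0.5649913468775647,-0.29960896349814964,-0.7687777617393988]]),t=np.array([0.17689449554791534,-0.3770493677117888,1.3786080507365297])),
'side':dict(f=431.4608873752891,c=(276.3017325530017,203.29523612258834),k=-0.1055840642874495,R=np.array([[0.870847963647807,-0.4912176145313161,0.018140545323422155],[-0.37765581770062406,-0.6922323539938613,-0.61497191109919],[0.3146425075658737,0.5286961540036775,-0.7883403257314562]]),t=np.array([-0.4767418218103021,0.3704451929415669,0.8935766811073815]))}
def proj(cam,X):
    c=C[cam];p=np.atleast_2d(X)@c['R'].T+c['t'];s=p[:,:2]/p[:,2:];r2=(s**2).sum(1,keepdims=True)
    return s*(1+c['k']*r2)*c['f']+np.array(c['c'])
def c2w(p,X):
    X=np.atleast_2d(X)/1000.;c,s=np.cos(p[2]),np.sin(p[2])
    return np.c_[p[0]+c*X[:,0]-s*X[:,1],p[1]+s*X[:,0]+c*X[:,1],X[:,2]]
def back(cam,uv,z):
    f=lambda q:(proj(cam,[q[0],q[1],z])[0]-uv)
    return least_squares(f,[.5,-.4]).x
E
python3 - <<'E'
from h import *
sc=lambda u,v:np.array([110+(u+.5)/3.3-.5,100+(v+.5)/3.3-.5]); sd=lambda u,v:np.array([220+(u+.5)/3-.5,190+(v+.5)/3-.5])
K=[('scene',(-60,-210,140),sc(238,48)),('scene',(-60,-5,140),sc(494,102)),('scene',(240,-5,140),sc(322,412)),('scene',(240,-210,140),sc(20,335)),
('side',(-60,-5,140),sd(42,298)),('side',(-60,-210,140),sd(222,532)),('side',(240,-210,140),sd(555,270)),('side',(240,-5,140),sd(362,85)),
('scene',(185,30,215),sc(395,273)),('side',(185,30,215),sd(286,38))]
f=lambda p:np.concatenate([proj(c,c2w(p,X))[0]-uv for c,X,uv in K])
for yaw in(0,1,-1):
    r=least_squares(f,[.4,-.4,yaw],x_scale=[.1,.1,1]);print(r.x,r.cost)
    if r.cost<200: p=r.x
print(r.fun.reshape(-1,2).round(1)); print(np.degrees(p[2]))
def cage(w): 
    c,s=np.cos(p[2]),np.sin(p[2]);d=w-p[:2];return np.array([c*d[0]+s*d[1],-s*d[0]+c*d[1]])*1000
for n,uv in dict(wb=sc(336,107),wf=sc(398,120),nb=sc(287,180),nf=sc(350,195)).items(): print(n,cage(back('scene',uv,.212)).round(1))
for n,uv in dict(wf=sd(192,175),wb=sd(232,220),nf=sd(276,122),nb=sd(317,163)).items(): print('side',n,cage(back('side',uv,.212)).round(1))
for n,uv in dict(nbase=sc(283,270),nbase2=sc(365,293),w1=sc(332,194),w2=sc(415,213)).items(): print(n,cage(back('scene',uv,.14)).round(1))
for n,uv in dict(n1=sd(250,172),n2=sd(300,228),n3=sd(330,208),w1=sd(168,228),w2=sd(220,287),w3=sd(247,267)).items(): print('side',n,cage(back('side',uv,.14)).round(1))
np.save('p.npy',p)
E
```

```text
[ 0.4625742  -0.04763475  0.14493888] 16.033628760821664
[ 0.4625742  -0.04763475  0.14493888] 16.03362876082219
[ 0.4625742  -0.04763475  0.14493886] 16.033628760830123
[[-0.6  0. ]
 [ 0.1 -0.2]
 [-1.7  0.1]
 [-1.4 -0.1]
 [-2.5 -0.5]
 [ 0.6  1.4]
 [ 0.1  0.3]
 [-1.3 -0.8]
 [-0.7 -0. ]
 [-1.  -3.7]]
8.304385118947515
wb [ 57.  -64.2]
wf [ 56.9 -21.3]
nb [129.  -64.1]
nf [129.7 -21.9]
side wf [ 56.5 -27.2]
side wb [ 55.9 -69.7]
side nf [128.6 -28.5]
side nb [128.9 -70.3]
nbase [138.8 -75.7]
nbase2 [141.6 -17. ]
w1 [ 63.7 -75.5]
w2 [ 64.  -14.9]
side n1 [121.6 -16.8]
side n2 [119.9 -74.2]
side n3 [147.9 -75. ]
side w1 [ 45.3 -17.6]
side w2 [ 45.4 -75.9]
side w3 [ 70.1 -75.3]
```

```bash
cat >> h.py <<'E'
from scipy.spatial.transform import Rotation as Ro
def Rt(o): return Ro.from_euler('xyz',o['orientation'],degrees=True).as_matrix()
p=np.load('p.npy')
def down(phi):  # tool x down, z at world angle phi (deg)
    a=np.radians(phi);z=np.array([np.cos(a),np.sin(a),0]);x=np.array([0,0,-1.]);return np.c_[x,np.cross(z,x),z]
def plan(o,tcp,phi):
    R=Rt(o);d=R.T@(np.array(tcp)-o['tool_pos'])*1000
    rv=Ro.from_matrix(R.T@down(phi)).as_rotvec(degrees=True)
    print('d tool mm',d.round(1),'rot(5deg)',(rv/5).round(3));return d,rv
E
python3 - <<'E'
from h import *
from plant import ctrl
o=ctrl.get_obs();R=Rt(o);print(R.round(3));z=R[:,2];print('phi',np.degrees(np.arctan2(z[1],z[0])))
for n,X in dict(wide=(56,-45,186),nar=(130,-45,186),post=(185,30,195)).items(): print(n,c2w(p,X))
yaw=np.degrees(p[2]);print(yaw+90)
for ph in(yaw+90,yaw-90): plan(o,c2w(p,(56,-45,260))[0],ph)
# wrist cam center & mould
sc=lambda u,v:np.array([110+(u+.5)/3.3-.5,100+(v+.5)/3.3-.5])
c,s=np.cos(p[2]),np.sin(p[2])
for uv in((178,128),(246,155),(205,222),(127,205)):
    d=back('scene',sc(*uv),.165)-p[:2];print((np.array([c*d[0]+s*d[1],-s*d[0]+c*d[1]])*1000).round())
E
```

```text
[[-0.001 -0.964 -0.267]
 [ 0.001 -0.267  0.964]
 [-1.     0.     0.001]]
phi 105.51409789289046
wide [[ 0.52448646 -0.08407472  0.186     ]]
nar [[ 0.59771055 -0.07338676  0.186     ]]
post [[0.64130147 0.0087706  0.195     ]]
98.30438511894752
d tool mm [  -8.7 -482.9  453.4] rot(5deg) [ 1.442  0.015 -0.003]
d tool mm [  -8.7 -482.9  453.4] rot(5deg) [-3.4558e+01  5.0000e-03  2.3000e-02]
[  59. -188.]
[  70. -131.]
[ 136. -127.]
[ 137. -183.]
```

Emit:
send_rows([
  {"dx": -20,"dy": -30,"dz": 28},
  {"dx": -20,"dy": -42,"dz": 39},
  {"dy": -42,"dz": 39,"fingers": 0.82},
  {"dy": -42,"dz": 39},
  {"dy": -42,"dz": 39},
  {"dy": -42,"dz": 39},
  {"dy": -42,"dz": 39},
  {"dy": -42,"dz": 39},
  {"dy": -42,"dz": 39},
  {"dy": -42,"dz": 39},
  {"dy": -42,"dz": 39},
  {"dy": -33,"dz": 35,"ax": 1.442},
])

```text
validation failed for argument at $.de...
```

Run:
```python
from h import *
from plant import ctrl
o=ctrl.get_obs();print(o['clock'],o['tool_pos'],o['joint_pos'].round(1),o['opening'],o['force'],o['qvel'].round(1))
s=ctrl.snapshot("wrist");cv2.imwrite("pics/w1.png",s["image"])
np.savez('w1.npz',R=Rt(o),t=o['tool_pos'])
```

```text
0.15 [ 0.18046578 -0.65006635  0.25080396] [-58.   20.6   0.6  -0.  -70.1 -16.5] 0.08772470531788275 [ 0.16542628  0.10106639 -0.00242516] [ 0.  -0.2  0.2  0.   0.1  0. ]
```

View pics/w1.png

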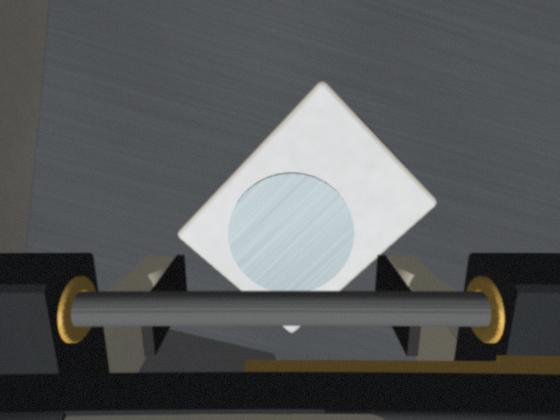

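Emit:
send_rows([
  {"dx": -20,"dy": -30,"dz": 28,"ax": 0,"ay": 0,"az": 0,"fingers": 0.82},
  {"dx": -20,"dy": -42,"dz": 39,"ax": 0,"ay": 0,"az": 0,"fingers": 0.82},
  {"dx": 0,"dy": -42,"dz": 39,"ax": 0,"ay": 0,"az": 0,"fingers": 0.82},
  {"dx": 0,"dy": -42,"dz": 39,"ax": 0,"ay": 0,"az": 0,"fingers": 0.82},
  {"dx": 0,"dy": -42,"dz": 39,"ax": 0,"ay": 0,"az": 0,"fingers": 0.82},
  {"dx": 0,"dy": -42,"dz": 39,"ax": 0,"ay": 0,"az": 0,"fingers": 0.82},
  {"dx": 0,"dy": -42,"dz": 39,"ax": 0,"ay": 0,"az": 0,"fingers": 0.82},
  {"dx": 0,"dy": -42,"dz": 39,"ax": 0,"ay": 0,"az": 0,"fingers": 0.82},
  {"dx": 0,"dy": -42,"dz": 39,"ax": 0,"ay": 0,"az": 0,"fingers": 0.82},
  {"dx": 0,"dy": -42,"dz": 39,"ax": 0,"ay": 0,"az": 0,"fingers": 0.82},
  {"dx": 0,"dy": -42,"dz": 39,"ax": 0,"ay": 0,"az": 0,"fingers": 0.82},
  {"dx": 0,"dy": -33,"dz": 35,"ax": 1.442,"ay": 0,"az": 0,"fingers": 0.82},
])

```text
clock: 1.7
tool_pos: [0.5255, -0.0827, 0.2916]
orientation: [-78.6, 90.0, 19.7]
force: [0.5, -0.5, -1.1]
opening: 0.072
```

Run:
```python
from h import *
from plant import ctrl
o=ctrl.get_obs();print(o['clock'],o['tool_pos'],o['joint_pos'].round(1),o['opening'],o['force'],o['qvel'].round(1))
s=ctrl.snapshot("wrist");cv2.imwrite("pics/w1.png",s["image"])
np.savez('w1.npz',R=Rt(o),t=o['tool_pos'])
```

```text
1.7 [ 0.52554913 -0.08266289  0.29156017] [ 12.2   5.6 -13.7  -0.  -70.7 -94. ] 0.07202077559361761 [ 0.47996025 -0.45362844 -1.07706293] [ 35.2  10.8  11.8  -0.   -1.5 -95.2]
```

View pics/w1.png

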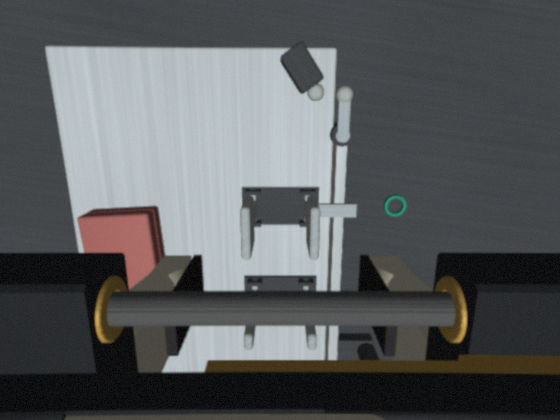

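Emit:
send_rows([
  {"dx": 0,"dy": 0,"dz": 0,"ax": 0,"ay": 0,"az": 0,"fingers": 0.82},
  {"dx": 0,"dy": 0,"dz": 0,"ax": 0,"ay": 0,"az": 0,"fingers": 0.82},
  {"dx": 0,"dy": 0,"dz": 0,"ax": 0,"ay": 0,"az": 0,"fingers": 0.82},
])

```text
clock: 2.12
tool_pos: [0.5243, -0.0856, 0.2917]
orientation: [-99.7, 90.0, -1.5]
force: [0.1, 0.4, 0.4]
opening: 0.0718
```

Run:
```python
from h import *
from plant import ctrl
o=ctrl.get_obs();print(o['clock'],o['tool_pos'],o['joint_pos'].round(1),o['force'],o['qvel'].round(1))
s=ctrl.snapshot("wrist");np.savez('w1.npz',R=Rt(o),t=o['tool_pos'])
a=s["image"][:360,20:460];cv2.imwrite("pics/w2.png",cv2.resize(cv2.convertScaleAbs(a,alpha=1.3),None,fx=1.66,fy=1.66,interpolation=cv2.INTER_CUBIC))
```

```text
2.125 [ 0.52429895 -0.08562052  0.29170687] [ 11.9   5.5 -13.8   0.  -70.7 -93.6] [0.14326122 0.41823254 0.39752123] [-0.1 -0.   0.1 -0.1  0.  -0.2]
```

View pics/w2.png

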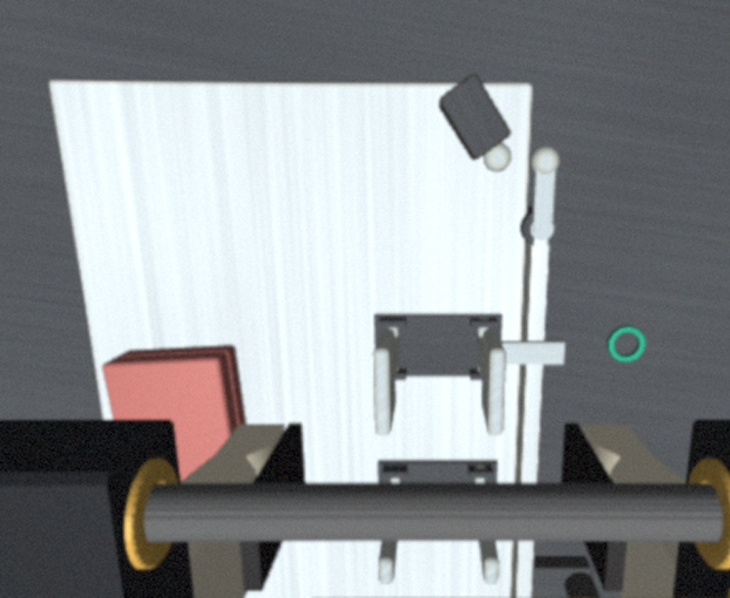

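```bash
cat >> h.py <<'E'
W=dict(f=370.84920474556355,c=np.array([280.5445642667975,214.80223622321648]),k=0.029535907442706524,T=np.array([[0.0003630649961785141,-0.27103475632010837,0.9625694931018265,-0.1337409151962568],[-0.001068965582423071,-0.9625691117743488,-0.2710342457523119,0.0725642379404242],[0.999999362747993,-0.0009305506114180099,-0.000639201977034599,-0.00030587857376362937]]))
def wback(uv,z,R,t):
    d=(np.array(uv)-W['c'])/W['f'];s=d.copy()
    for _ in range(9): s=d/(1+W['k']*(s@s))
    T=W['T'];r=R@(T[:,:3]@np.r_[s,1]);o=R@T[:,3]+t
    return o+r*(z-o[2])/r[2]
def cage(w):
    c,s=np.cos(p[2]),np.sin(p[2]);d=np.array(w)[:2]-p[:2];return np.array([c*d[0]+s*d[1],-s*d[0]+c*d[1]])*1000
E
python3 - <<'E'
from h import *
w=np.load('w1.npz');R,t=w['R'],w['t']
g=lambda u,v:((u+.5)/1.66-.5+20,(v+.5)/1.66-.5)
for n,uv,z in [('hf',(531,84),.14),('hb',(50,81),.14),('hinge',(545,160),.15),('gate end1',(543,345),.15),('wb top a',(381,350),.212),('wb top b',(383,432),.212),('wf a',(497,350),.212),('wf b',(496,432),.212),('nb',(385,572),.212),('nf',(490,572),.212),('wbase',(376,315),.145),('wbase',(500,315),.145),('wb',(376,376),.145),('nbase',(380,461),.145),('nbase',(496,461),.145)]:
    q=wback(g(*uv),z,R,t);print(n,q.round(4),cage(q).round(1))
E
```

```text
hf [ 0.4067 -0.0608  0.14  ] [-57.2  -5. ]
hb [ 0.4356 -0.2619  0.14  ] [ -57.7 -208.2]
hinge [ 0.4365 -0.0506  0.15  ] [-26.2   0.8]
gate end1 [ 0.5164 -0.0358  0.15  ] [55.   3.9]
wb top a [ 0.5121 -0.1066  0.212 ] [ 40.5 -65.5]
wb top b [ 0.5435 -0.1021  0.212 ] [ 72.2 -65.6]
wf a [ 0.5062 -0.0654  0.212 ] [ 40.6 -23.9]
wf b [ 0.5375 -0.0604  0.212 ] [ 72.3 -23.5]
nb [ 0.6028 -0.094   0.212 ] [132.  -66.1]
nf [ 0.5968 -0.0527  0.212 ] [132.1 -24.4]
wbase [ 0.5145 -0.1142  0.145 ] [ 41.8 -73.3]
wbase [ 0.5063 -0.0572  0.145 ] [ 41.9 -15.8]
wb [ 0.544  -0.1107  0.145 ] [ 71.4 -74.2]
nbase [ 0.5876 -0.1035  0.145 ] [115.7 -73.3]
nbase [ 0.5794 -0.0465  0.145 ] [115.7 -15.8]
```

Run:
```python
from h import *
from plant import ctrl
o=ctrl.get_obs()
plan(o,c2w(p,(56.5,-45,192))[0],np.degrees(p[2])+90)
```

```text
d tool mm [99.8 -0.8  1.5] rot(5deg) [-0.012 -0.     0.003]
```

Emit:
send_rows([
  {"dx": 20,"dy": -0.8,"dz": 1.5,"ax": 0,"ay": 0,"az": 0,"fingers": 0.82},
  {"dx": 20,"dy": 0,"dz": 0,"ax": 0,"ay": 0,"az": 0,"fingers": 0.82},
  {"dx": 20,"dy": 0,"dz": 0,"ax": 0,"ay": 0,"az": 0,"fingers": 0.82},
  {"dx": 20,"dy": 0,"dz": 0,"ax": 0,"ay": 0,"az": 0,"fingers": 0.82},
  {"dx": 15,"dy": 0,"dz": 0,"ax": 0,"ay": 0,"az": 0,"fingers": 0.82},
  {"dx": 5,"dy": 0,"dz": 0,"ax": 0,"ay": 0,"az": 0,"fingers": 0.82},
  {"dx": 0,"dy": 0,"dz": 0,"ax": 0,"ay": 0,"az": 0,"fingers": 0.82},
])

```text
clock: 3.05
tool_pos: [0.5254, -0.0833, 0.1917]
orientation: [148.7, 90.0, -113.0]
force: [-0.2, 0.1, 0.3]
opening: 0.0719
```

Emit:
send_rows([
  {"dx": 0,"dy": 0,"dz": 0,"ax": 0,"ay": 0,"az": 0,"fingers": 0.6},
  {"dx": 0,"dy": 0,"dz": 0,"ax": 0,"ay": 0,"az": 0,"fingers": 0.5},
  {"dx": 0,"dy": 0,"dz": 0,"ax": 0,"ay": 0,"az": 0,"fingers": 0.4},
  {"dx": 0,"dy": 0,"dz": 0,"ax": 0,"ay": 0,"az": 0,"fingers": 0.3},
  {"dx": 0,"dy": 0,"dz": 0,"ax": 0,"ay": 0,"az": 0,"fingers": 0.2},
  {"dx": 0,"dy": 0,"dz": 0,"ax": 0,"ay": 0,"az": 0,"fingers": 0.1},
  {"dx": 0,"dy": 0,"dz": 0,"ax": 0,"ay": 0,"az": 0,"fingers": 0.1},
  {"dx": 0,"dy": 0,"dz": 0,"ax": 0,"ay": 0,"az": 0,"fingers": 0.1},
])

```text
clock: 4.05
tool_pos: [0.5255, -0.0831, 0.1914]
orientation: [-124.7, 90.0, -26.4]
force: [2.9, -2.3, -3.6]
opening: 0.027
```

Emit:
send_rows([
  {"dx": 0,"dy": 0,"dz": 0,"ax": 0,"ay": 0,"az": 0,"fingers": 0.1},
  {"dx": 0,"dy": 0,"dz": 0,"ax": 0,"ay": 0,"az": 0,"fingers": 0.1},
  {"dx": 0,"dy": 0,"dz": 0,"ax": 0,"ay": 0,"az": 0,"fingers": 0.82},
  {"dx": 0,"dy": 0,"dz": 0,"ax": 0,"ay": 0,"az": 0,"fingers": 0.82},
  {"dx": 0,"dy": 0,"dz": 0,"ax": 0,"ay": 0,"az": 0,"fingers": 0.82},
  {"dx": 0,"dy": 0,"dz": 0,"ax": 0,"ay": 0,"az": 0,"fingers": 0.82},
  {"dx": -20,"dy": 0,"dz": 0,"ax": 0,"ay": 0,"az": 0,"fingers": 0.82},
  {"dx": -30,"dy": 0,"dz": 0,"ax": 0,"ay": 0,"az": 0,"fingers": 0.82},
  {"dx": -30,"dy": 0,"dz": 0,"ax": 0,"ay": 0,"az": 0,"fingers": 0.82},
  {"dx": -15,"dy": 0,"dz": 0,"ax": 0,"ay": 0,"az": 0,"fingers": 0.82},
  {"dx": 0,"dy": 0,"dz": 0,"ax": 0,"ay": 0,"az": 0,"fingers": 0.82},
  {"dx": 0,"dy": 0,"dz": 0,"ax": 0,"ay": 0,"az": 0,"fingers": 0.82},
])

```text
clock: 5.55
tool_pos: [0.5247, -0.083, 0.2853]
orientation: [78.0, 89.9, 176.3]
force: [0.8, 0.2, -0.7]
opening: 0.0714
```

Run:
```python
from h import *
from plant import ctrl
o=ctrl.get_obs();print(o['clock'],o['tool_pos'],o['opening'],o['force'],o['qvel'].round(1))
plan(o,c2w(p,(131.5,-45,290))[0],np.degrees(p[2])+90)
s=ctrl.snapshot("wrist")
a=s["image"][:360,20:460];cv2.imwrite("pics/w3.png",cv2.resize(cv2.convertScaleAbs(a,alpha=1.3),None,fx=1.66,fy=1.66,interpolation=cv2.INTER_CUBIC))
```

```text
5.55 [ 0.5247234  -0.08303433  0.28525452] 0.07139599822030002 [ 0.81660369  0.16713005 -0.71391991] [ 0.   0.4 -0.2  0.  -0.2  0. ]
d tool mm [ -4.9 -75.1  -1. ] rot(5deg) [-0.002  0.004 -0.021]
```

View pics/w3.png

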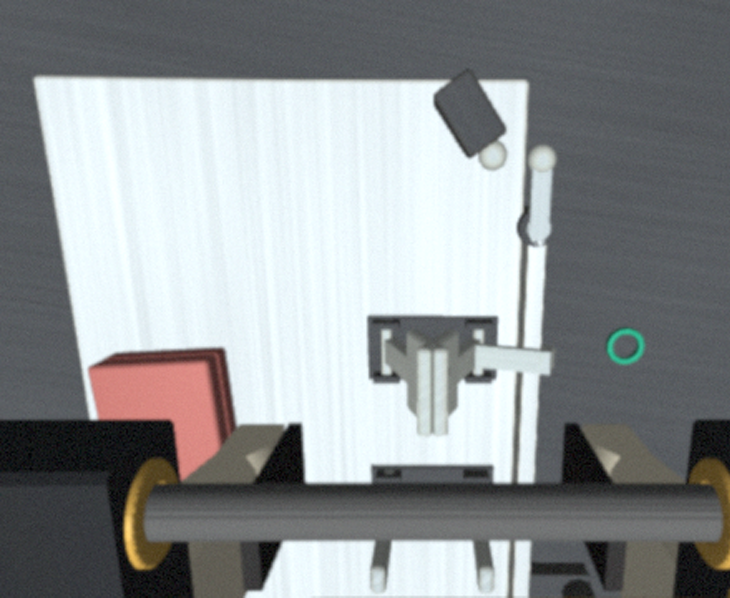

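The wide tabs now stand together at about (432, 390) and the hook is raised. The narrow tabs, at (378, 575) and (485, 575), are untouched.

Emit:
send_rows([
  {"dx": 0,"dy": -20,"dz": -1,"ax": 0,"ay": 0,"az": 0,"fingers": 0.82},
  {"dx": 0,"dy": -35,"dz": 0,"ax": 0,"ay": 0,"az": 0,"fingers": 0.82},
  {"dx": 0,"dy": -20,"dz": 0,"ax": 0,"ay": 0,"az": 0,"fingers": 0.82},
  {"dx": 5,"dy": 0,"dz": 0,"ax": 0,"ay": 0,"az": 0,"fingers": 0.82},
  {"dx": 20,"dy": 0,"dz": 0,"ax": 0,"ay": 0,"az": 0,"fingers": 0.82},
  {"dx": 20,"dy": 0,"dz": 0,"ax": 0,"ay": 0,"az": 0,"fingers": 0.82},
  {"dx": 20,"dy": 0,"dz": 0,"ax": 0,"ay": 0,"az": 0,"fingers": 0.82},
  {"dx": 18,"dy": 0,"dz": 0,"ax": 0,"ay": 0,"az": 0,"fingers": 0.82},
  {"dx": 10,"dy": 0,"dz": 0,"ax": 0,"ay": 0,"az": 0,"fingers": 0.82},
  {"dx": 0,"dy": 0,"dz": 0,"ax": 0,"ay": 0,"az": 0,"fingers": 0.82},
  {"dx": 0,"dy": 0,"dz": 0,"ax": 0,"ay": 0,"az": 0,"fingers": 0.82},
])

```text
clock: 6.98
tool_pos: [0.6, -0.0733, 0.1942]
orientation: [-103.1, 89.9, -4.7]
force: [0.3, 0.3, -0.0]
opening: 0.0719
```

Run:
```python
from h import *
from plant import ctrl
o=ctrl.get_obs();print(o['clock'],o['tool_pos'],o['opening'],o['force'])
plan(o,c2w(p,(131.5,-45,192))[0],np.degrees(p[2])+90)
```

```text
6.975 [ 0.59995824 -0.07326266  0.1942079 ] 0.07190784643942082 [ 0.32074112  0.34793141 -0.04258182]
d tool mm [2.2 0.7 0.2] rot(5deg) [ 0.002 -0.002  0.01 ]
```

Emit:
send_rows([
  {"dx": 2,"dy": 0.5,"dz": 0,"ax": 0,"ay": 0,"az": 0,"fingers": 0.6},
  {"dx": 0,"dy": 0,"dz": 0,"ax": 0,"ay": 0,"az": 0,"fingers": 0.5},
  {"dx": 0,"dy": 0,"dz": 0,"ax": 0,"ay": 0,"az": 0,"fingers": 0.4},
  {"dx": 0,"dy": 0,"dz": 0,"ax": 0,"ay": 0,"az": 0,"fingers": 0.3},
  {"dx": 0,"dy": 0,"dz": 0,"ax": 0,"ay": 0,"az": 0,"fingers": 0.2},
  {"dx": 0,"dy": 0,"dz": 0,"ax": 0,"ay": 0,"az": 0,"fingers": 0.1},
  {"dx": 0,"dy": 0,"dz": 0,"ax": 0,"ay": 0,"az": 0,"fingers": 0.1},
  {"dx": 0,"dy": 0,"dz": 0,"ax": 0,"ay": 0,"az": 0,"fingers": 0.1},
  {"dx": 0,"dy": 0,"dz": 0,"ax": 0,"ay": 0,"az": 0,"fingers": 0.1},
  {"dx": 0,"dy": 0,"dz": 0,"ax": 0,"ay": 0,"az": 0,"fingers": 0.1},
])

```text
clock: 8.22
tool_pos: [0.5992, -0.0727, 0.1912]
orientation: [7.3, 90.0, 105.6]
force: [-0.5, 4.9, -1.3]
opening: 0.0271
```

Emit:
send_rows([
  {"dx": 0,"dy": 0,"dz": 0,"ax": 0,"ay": 0,"az": 0,"fingers": 0.82},
  {"dx": 0,"dy": 0,"dz": 0,"ax": 0,"ay": 0,"az": 0,"fingers": 0.82},
  {"dx": 0,"dy": 0,"dz": 0,"ax": 0,"ay": 0,"az": 0,"fingers": 0.82},
  {"dx": 0,"dy": 0,"dz": 0,"ax": 0,"ay": 0,"az": 0,"fingers": 0.82},
  {"dx": -20,"dy": 0,"dz": 0,"ax": 0,"ay": 0,"az": 0,"fingers": 0.82},
  {"dx": -30,"dy": 0,"dz": 0,"ax": 0,"ay": 0,"az": 0,"fingers": 0.82},
  {"dx": -30,"dy": 0,"dz": 0,"ax": 0,"ay": 0,"az": 0,"fingers": 0.82},
  {"dx": -10,"dy": 0,"dz": 0,"ax": 0,"ay": 0,"az": 0,"fingers": 0.82},
  {"dx": 0,"dy": -20,"dz": 0,"ax": 0,"ay": 0,"az": 0,"fingers": 1},
  {"dx": 0,"dy": -15,"dz": 20,"ax": 0,"ay": 0,"az": 0,"fingers": 1},
  {"dx": 0,"dy": 0,"dz": 0,"ax": 0,"ay": 0,"az": 0,"fingers": 1},
  {"dx": 0,"dy": 0,"dz": 0,"ax": 0,"ay": 0,"az": 0,"fingers": 1},
])

```text
clock: 9.72
tool_pos: [0.6306, -0.0479, 0.2809]
orientation: [88.5, 89.9, -173.1]
force: [0.3, -0.7, 0.6]
opening: 0.0874
```

Run:
```python
from h import *
from plant import ctrl
o=ctrl.get_obs();print(o['clock'],o['tool_pos'],o['opening'],o['force'],o['qvel'].round(1))
np.savez('w2.npz',R=Rt(o),t=o['tool_pos'])
s=ctrl.snapshot("wrist")
a=s["image"];cv2.imwrite("pics/w4.png",cv2.resize(cv2.convertScaleAbs(a,alpha=1.3),None,fx=1.4,fy=1.4,interpolation=cv2.INTER_CUBIC))
s=ctrl.snapshot("scene");cv2.imwrite("pics/s4.png",s["image"])
```

```text
9.725 [ 0.63063304 -0.04791869  0.28085475] 0.08742154397777244 [ 0.28664195 -0.66295993  0.61851757] [-0.6 -0.5 -0.1  0.  -0.1  0.1]
```

View pics/w4.png

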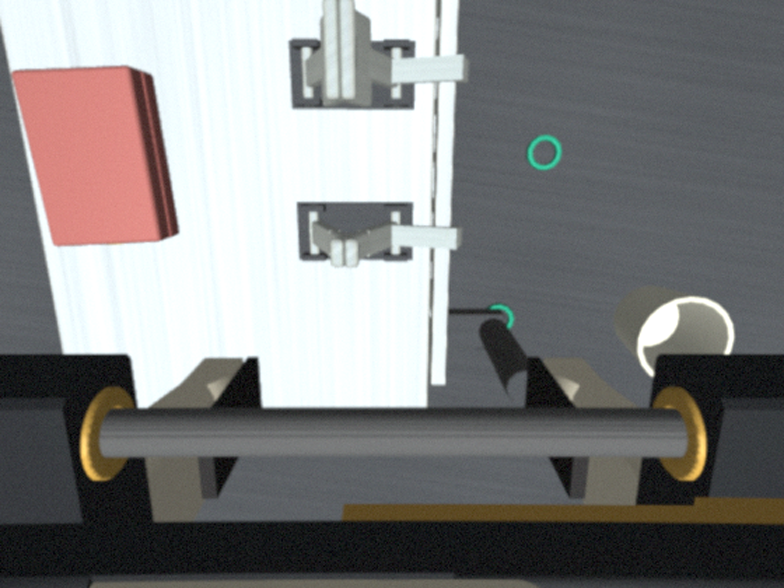

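View pics/s4.png

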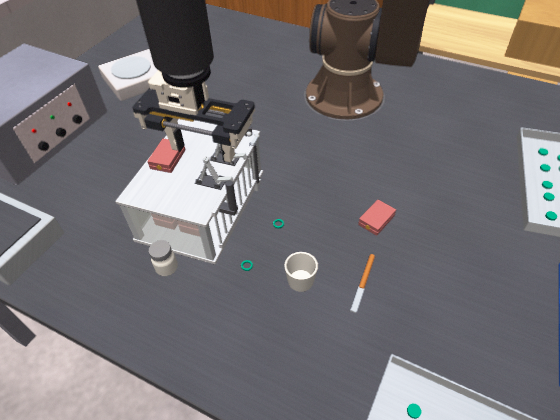

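Run:
```python
from h import *
w=np.load('w2.npz');R,t=w['R'],w['t']
for uv,z in (((493,322),.146),((516,382),.207),((516,382),.215),((415,68),.212)): 
    q=wback(((uv[0]+.5)/1.4-.5,(uv[1]+.5)/1.4-.5),z,R,t);print(q.round(4),cage(q).round(1))
for uv,z in(((344,253),.212),((439,384),.15),((301,265),.06)):
    pass
q=back('scene',(301,265),.06);print('pot',cage(q),np.hypot(*cage(q)))
from plant import ctrl
o=ctrl.get_obs();plan(o,c2w(p,(185,30,200))[0],np.degrees(p[2])+90+9.2)
for a in(0,30,60,90):
    th=np.radians(a+9.2);print(a,c2w(p,(187.4*np.cos(th),187.4*np.sin(th),200)))
```

```text
[0.6375 0.0075 0.146 ] [181.   29.3]
[0.6451 0.0076 0.207 ] [188.6  28.3]
[0.6418 0.005  0.215 ] [184.9  26.2]
[ 0.5284 -0.0553  0.212 ] [ 64.  -17.1]
pot [221.81078833 185.56089064] 289.19348186595556
d tool mm [ 81.3 -18.9  55. ] rot(5deg) [-1.838  0.    -0.006]
0 [[0.64129644 0.0087312  0.2       ]]
30 [[0.58916923 0.09054071 0.2       ]]
60 [[0.50312098 0.13532623 0.2       ]]
90 [[0.40620826 0.13108749 0.2       ]]
```

Emit:
send_rows([
  {"dx": 0,"dy": -9,"dz": 25,"ax": 0,"ay": 0,"az": 0,"fingers": 1},
  {"dx": 0,"dy": -10,"dz": 30,"ax": 0,"ay": 0,"az": 0,"fingers": 1},
  {"dx": 0,"dy": 0,"dz": 0,"ax": -0.92,"ay": 0,"az": 0,"fingers": 1},
  {"dx": 0,"dy": 0,"dz": 0,"ax": -0.92,"ay": 0,"az": 0,"fingers": 1},
  {"dx": 20,"dy": 0,"dz": 0,"ax": 0,"ay": 0,"az": 0,"fingers": 1},
  {"dx": 20,"dy": 0,"dz": 0,"ax": 0,"ay": 0,"az": 0,"fingers": 1},
  {"dx": 20,"dy": 0,"dz": 0,"ax": 0,"ay": 0,"az": 0,"fingers": 1},
  {"dx": 15,"dy": 0,"dz": 0,"ax": 0,"ay": 0,"az": 0,"fingers": 1},
  {"dx": 6,"dy": 0,"dz": 0,"ax": 0,"ay": 0,"az": 0,"fingers": 1},
  {"dx": 0,"dy": 0,"dz": 0,"ax": 0,"ay": 0,"az": 0,"fingers": 1},
  {"dx": 0,"dy": 0,"dz": 0,"ax": 0,"ay": 0,"az": 0,"fingers": 1},
])

```text
clock: 11.2
tool_pos: [0.6422, 0.0087, 0.2014]
orientation: [-100.1, 89.9, 7.4]
force: [0.2, 0.4, 0.5]
opening: 0.0876
```

Run:
```python
from h import *
from plant import ctrl
o=ctrl.get_obs();print(o['clock'],o['tool_pos'],o['opening'],o['force'],o['joint_pos'].round())
plan(o,c2w(p,(185,30,200))[0],np.degrees(p[2])+99.2)
s=ctrl.snapshot("wrist");cv2.imwrite("pics/w5.png",s["image"])
s=ctrl.snapshot("scene");cv2.imwrite("pics/s5.png",cv2.resize(s["image"][80:260,110:310],None,fx=3,fy=3))
```

```text
11.2 [0.64220227 0.00871845 0.20135495] 0.08757969309536773 [0.19982742 0.44786106 0.5296714 ] [ 18.  19.  -8.   0. -63. -91.]
d tool mm [1.4 0.8 0.3] rot(5deg) [ 0.001 -0.002  0.013]
```

View pics/w5.png

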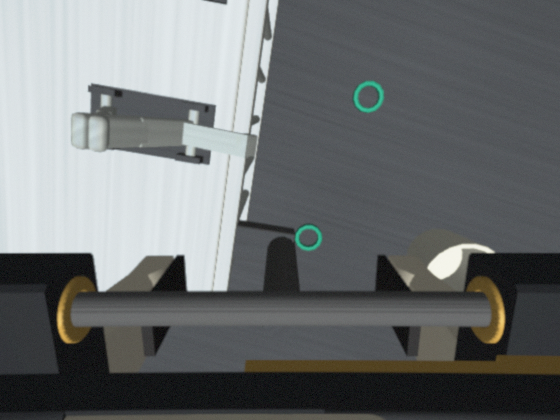

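View pics/s5.png

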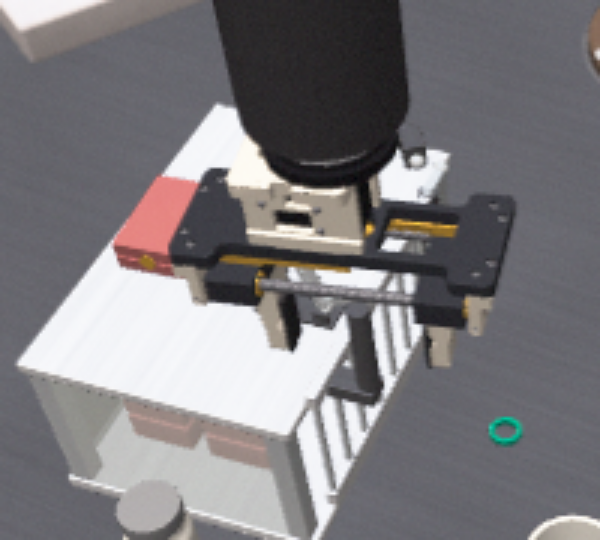

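Emit:
send_rows([
  {"dx": 1,"dy": 0.5,"dz": 0,"ax": 0,"ay": 0,"az": 0,"fingers": 0.5},
  {"dx": 0,"dy": 0,"dz": 0,"ax": 0,"ay": 0,"az": 0,"fingers": 0.3},
  {"dx": 0,"dy": 0,"dz": 0,"ax": 0,"ay": 0,"az": 0,"fingers": 0.25},
  {"dx": 0,"dy": 0,"dz": 0,"ax": 0,"ay": 0,"az": 0,"fingers": 0.2},
  {"dx": 0,"dy": 0,"dz": 0,"ax": 0,"ay": 0,"az": 0,"fingers": 0.1},
  {"dx": 0,"dy": 0,"dz": 0,"ax": 0,"ay": 0,"az": 0,"fingers": 0},
  {"dx": 0,"dy": 0,"dz": 0,"ax": 0,"ay": 0,"az": 0,"fingers": 0},
  {"dx": 0,"dy": 0,"dz": 0,"ax": 0,"ay": 0,"az": 0,"fingers": 0},
])

```text
clock: 12.3
tool_pos: [0.6413, 0.0086, 0.1995]
orientation: [-8.4, 90.0, 99.1]
force: [-0.0, 0.4, 0.4]
opening: 0.0155
```

Run:
```python
from h import *
from plant import ctrl
o=ctrl.get_obs();print(o['clock'],o['tool_pos'],o['opening'],o['force'],o['moment'],cage(o['tool_pos']))
# arc step: rotate about hinge by 5deg: row translation in tool frame at start of row, rotation -1 (ax)
r=187.4
for st in (2.5,5):
    a=np.radians(st); # tool z tangential, radial outward dir = ? tool y ~ -radial
    print(st,'dz',r*np.sin(a),'inward dy',r*(1-np.cos(a)))
```

```text
12.3 [0.64130087 0.00864146 0.19954337] 0.015516350838065704 [-0.04743587  0.44317021  0.41515697] [ 0.30422354  0.14951017 -0.02206675] [184.98075883  29.87229659]
2.5 dz 8.174273192263966 inward dy 0.17836327555984863
5 dz 16.33298619091114 inward dy 0.7131135776068849
```

Emit:
send_rows([
  {"dx": 0,"dy": 0.18,"dz": 8.17,"ax": -0.5,"ay": 0,"az": 0,"fingers": 0},
  {"dx": 0,"dy": 0.18,"dz": 8.17,"ax": -0.5,"ay": 0,"az": 0,"fingers": 0},
  {"dx": 0,"dy": 0.18,"dz": 8.17,"ax": -0.5,"ay": 0,"az": 0,"fingers": 0},
  {"dx": 0,"dy": 0.18,"dz": 8.17,"ax": -0.5,"ay": 0,"az": 0,"fingers": 0},
  {"dx": 0,"dy": 0.18,"dz": 8.17,"ax": -0.5,"ay": 0,"az": 0,"fingers": 0},
  {"dx": 0,"dy": 0.18,"dz": 8.17,"ax": -0.5,"ay": 0,"az": 0,"fingers": 0},
])

```text
clock: 13.05
tool_pos: [0.6204, 0.0534, 0.1996]
orientation: [-109.8, 90.0, 12.9]
force: [1.8, -1.3, -2.6]
opening: 0.0156
```

```bash
cat > g.py <<'E'
from h import *
from plant import ctrl
o=ctrl.get_obs();q=cage(o['tool_pos']);R=Rt(o);z=R[:,2]
print('t',o['clock'],'r',np.hypot(*q).round(1),'gate deg',(np.degrees(np.arctan2(q[1],q[0]))-9.2).round(1),'tool deg',(np.degrees(np.arctan2(z[1],z[0])-p[2])-99.2).round(1),'z',o['tool_pos'][2].round(4),'op',o['opening'].round(4),'F tool',(R.T@o['force']).round(1),o['joint_pos'].round())
E
python3 g.py
```

```text
Traceback (most recent call last):
  File "g.py", line 4, in <module>
    print('t',o['clock'],'r',np.hypot(*q).round(1),'gate deg',(np.degrees(np.arctan2(q[1],q[0]))-9.2).round(1),'tool deg',(np.degrees(np.arctan2(z[1],z[0])-p[2])-99.2).round(1),'z',o['tool_pos'][2].round(4),'op',o['opening'].round(4),'F tool',(R.T@o['force']).round(1),o['joint_pos'].round())
                                                                                                                                                                                                                    ^^^^^^^^^^^^^^^^^^
AttributeError: 'float' object has no attribute 'round'
```

```bash
sed -i "s/o\['opening'\].round(4)/round(o['opening'],4)/" g.py; python3 g.py
```

```text
t 13.05 r 187.4 gate deg 15.1 tool deg 15.2 z 0.1996 op 0.0156 F tool [ 2.6 -0.8 -2.1] [ 23.  18. -10.   0. -62. -80.]
```

Tracking well; on through the detent.

Emit:
send_rows([
  {"dx": 0,"dy": 0.18,"dz": 8.17,"ax": -0.5,"ay": 0,"az": 0,"fingers": 0},
  {"dx": 0,"dy": 0.18,"dz": 8.17,"ax": -0.5,"ay": 0,"az": 0,"fingers": 0},
  {"dx": 0,"dy": 0.18,"dz": 8.17,"ax": -0.5,"ay": 0,"az": 0,"fingers": 0},
  {"dx": 0,"dy": 0.18,"dz": 8.17,"ax": -0.5,"ay": 0,"az": 0,"fingers": 0},
  {"dx": 0,"dy": 0.18,"dz": 8.17,"ax": -0.5,"ay": 0,"az": 0,"fingers": 0},
  {"dx": 0,"dy": 0.18,"dz": 8.17,"ax": -0.5,"ay": 0,"az": 0,"fingers": 0},
])

```text
clock: 13.8
tool_pos: [0.5892, 0.0907, 0.1995]
orientation: [-129.1, 90.0, 8.6]
force: [3.7, 1.4, -3.4]
opening: 0.0153
```

```bash
python3 g.py
```

```text
t 13.8 r 187.5 gate deg 30.0 tool deg 30.2 z 0.1995 op 0.0153 F tool [ 3.5 -3.6 -1.8] [ 28.  15. -14.   0. -61. -70.]
```

Emit:
send_rows([
  {"dx": 0,"dy": 0.18,"dz": 8.17,"ax": -0.5,"ay": 0,"az": 0,"fingers": 0},
  {"dx": 0,"dy": 0.18,"dz": 8.17,"ax": -0.5,"ay": 0,"az": 0,"fingers": 0},
  {"dx": 0,"dy": 0.18,"dz": 8.17,"ax": -0.5,"ay": 0,"az": 0,"fingers": 0},
  {"dx": 0,"dy": 0.18,"dz": 8.17,"ax": -0.5,"ay": 0,"az": 0,"fingers": 0},
  {"dx": 0,"dy": 0.18,"dz": 8.17,"ax": -0.5,"ay": 0,"az": 0,"fingers": 0},
  {"dx": 0,"dy": 0.18,"dz": 8.17,"ax": -0.5,"ay": 0,"az": 0,"fingers": 0},
])

```text
clock: 14.55
tool_pos: [0.5485, 0.1188, 0.1995]
orientation: [-26.7, 90.0, 126.0]
force: [1.6, 2.4, -1.6]
opening: 0.0154
```

```bash
python3 g.py
```

```text
t 14.55 r 187.3 gate deg 45.2 tool deg 45.2 z 0.1995 op 0.0154 F tool [ 1.6 -2.9 -0.3] [ 32.  12. -18.  -0. -60. -60.]
```

Run:
```python
from h import *
from plant import ctrl
s=ctrl.snapshot("scene");cv2.imwrite("pics/s6.png",cv2.resize(s["image"][80:280,110:330],None,fx=2.7,fy=2.7))
```

```text
(no output)
```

View pics/s6.png

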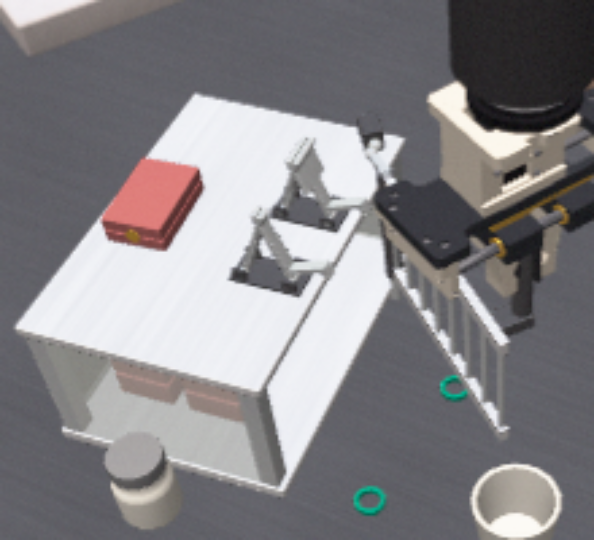

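The gate is following: it stands at about 45° and the hand is on the post. I'll carry on.

Emit:
send_rows([
  {"dx": 0,"dy": 0.18,"dz": 8.17,"ax": -0.5,"ay": 0,"az": 0,"fingers": 0},
  {"dx": 0,"dy": 0.18,"dz": 8.17,"ax": -0.5,"ay": 0,"az": 0,"fingers": 0},
  {"dx": 0,"dy": 0.18,"dz": 8.17,"ax": -0.5,"ay": 0,"az": 0,"fingers": 0},
  {"dx": 0,"dy": 0.18,"dz": 8.17,"ax": -0.5,"ay": 0,"az": 0,"fingers": 0},
  {"dx": 0,"dy": 0.18,"dz": 8.17,"ax": -0.5,"ay": 0,"az": 0,"fingers": 0},
  {"dx": 0,"dy": 0.18,"dz": 8.17,"ax": -0.5,"ay": 0,"az": 0,"fingers": 0},
  {"dx": 0,"dy": 0.18,"dz": 8.17,"ax": -0.5,"ay": 0,"az": 0,"fingers": 0},
  {"dx": 0,"dy": 0.18,"dz": 8.17,"ax": -0.5,"ay": 0,"az": 0,"fingers": 0},
])

```text
clock: 15.6
tool_pos: [0.4865, 0.1377, 0.1995]
orientation: [66.3, 90.0, -121.0]
force: [3.5, -0.3, -4.7]
opening: 0.0156
```

```bash
python3 g.py
```

```text
t 15.6 r 186.9 gate deg 65.2 tool deg 65.2 z 0.1995 op 0.0156 F tool [ 4.7 -0.2 -3.5] [ 38.   7. -25.   0. -58. -45.]
```

Emit:
send_rows([
  {"dx": 0,"dy": 0.18,"dz": 8.17,"ax": -0.5,"ay": 0,"az": 0,"fingers": 0},
  {"dx": 0,"dy": 0.18,"dz": 8.17,"ax": -0.5,"ay": 0,"az": 0,"fingers": 0},
  {"dx": 0,"dy": 0.18,"dz": 8.17,"ax": -0.5,"ay": 0,"az": 0,"fingers": 0},
  {"dx": 0,"dy": 0.18,"dz": 8.17,"ax": -0.5,"ay": 0,"az": 0,"fingers": 0},
  {"dx": 0,"dy": 0.18,"dz": 8.17,"ax": -0.5,"ay": 0,"az": 0,"fingers": 0},
  {"dx": 0,"dy": 0.18,"dz": 8.17,"ax": -0.5,"ay": 0,"az": 0,"fingers": 0},
])

```text
clock: 16.35
tool_pos: [0.4375, 0.1373, 0.1995]
orientation: [64.9, 89.9, -107.4]
force: [3.9, -5.2, -3.1]
opening: 0.016
```

```bash
python3 g.py
```

```text
t 16.35 r 186.6 gate deg 80.2 tool deg -279.8 z 0.1995 op 0.016 F tool [ 3.1  5.6 -3.1] [ 42.   2. -30.   0. -58. -35.]
```

Emit:
send_rows([
  {"dx": 0,"dy": 0.18,"dz": 8.17,"ax": -0.5,"ay": 0,"az": 0,"fingers": 0},
  {"dx": 0,"dy": 0.18,"dz": 8.17,"ax": -0.5,"ay": 0,"az": 0,"fingers": 0},
  {"dx": 0,"dy": 0.18,"dz": 8.17,"ax": -0.5,"ay": 0,"az": 0,"fingers": 0},
  {"dx": 0,"dy": 0.1,"dz": 6,"ax": -0.4,"ay": 0,"az": 0,"fingers": 0},
  {"dx": 0,"dy": 0,"dz": 0,"ax": 0,"ay": 0,"az": 0,"fingers": 0},
  {"dx": 0,"dy": 0,"dz": 0,"ax": 0,"ay": 0,"az": 0,"fingers": 0},
  {"dx": 0,"dy": 0,"dz": 0,"ax": 0,"ay": 0,"az": 0,"fingers": 0},
  {"dx": 0,"dy": 0,"dz": 0,"ax": 0,"ay": 0,"az": 0,"fingers": 0},
])

```text
clock: 17.35
tool_pos: [0.408, 0.1305, 0.1995]
orientation: [62.3, 89.9, -100.6]
force: [4.3, -6.4, -4.7]
opening: 0.0159
```

```bash
python3 g.py
python3 - <<'E'
from h import *
from plant import ctrl
s=ctrl.snapshot("scene");cv2.imwrite("pics/s7.png",s["image"])
s=ctrl.snapshot("side");cv2.imwrite("pics/d7.png",s["image"])
s=ctrl.snapshot("wrist");cv2.imwrite("pics/w7.png",s["image"])
E
```

```text
t 17.35 r 186.3 gate deg 89.5 tool deg -270.4 z 0.1995 op 0.0159 F tool [ 4.7  7.4 -2.3] [ 44.  -1. -33.   0. -58. -27.]
```

View pics/s7.png

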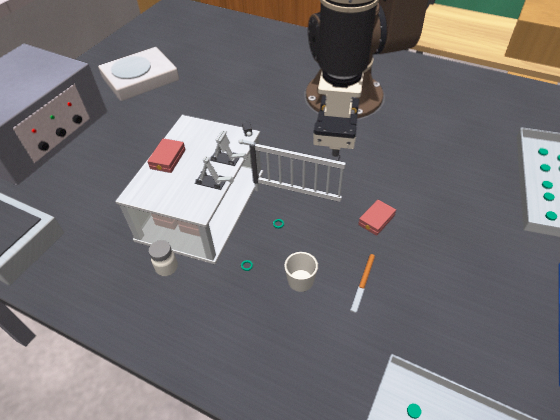

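View pics/d7.png

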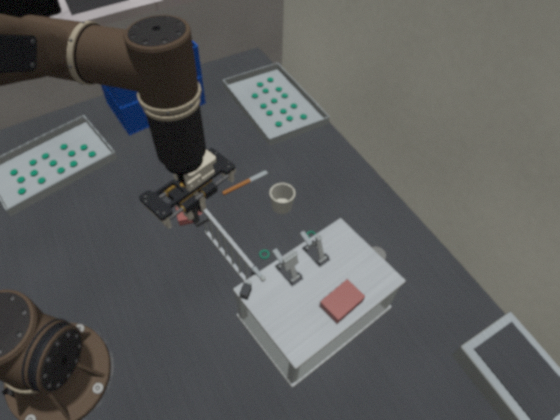

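View pics/w7.png

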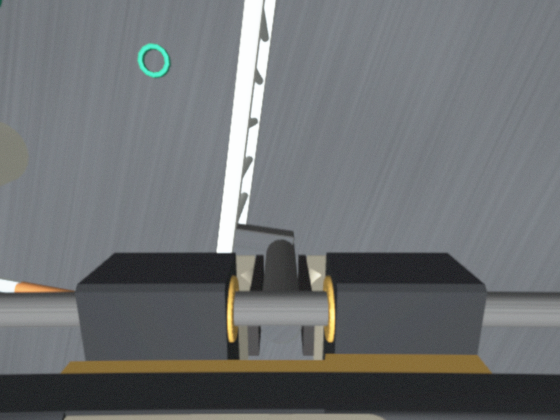

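The gate stands square at about 89.5°, the post is clamped between the pads at (281, 290) in the wrist view, and nothing loose has moved. I'm handing in.

```bash
python3 -c "
from plant import ctrl
print(ctrl.close_job())"
```

```text
the job is handed in; nothing more can be done
None
```

The job is handed in at about 17.5 s. Both catches are released and the gate is held wide open by its post.

- **Catches:** I squeezed the wide-tabbed catch first, then the narrow one. The gripper stopped at a 27 mm opening on each, about what their stops allow. The pictures afterwards showed both pairs of tabs together.
- **Gate:** I swung it by the post, past the detent. The last check read about 89.5° from closed. The fingers were still gripping the post at a 16 mm opening, with a force on the tool of about 9 N.
- **Loose things:** the final scene picture showed the moulds, rings, pot, scraper and jar in the same places as at the start.

Two readings disagreed:
- **Post position:** the side camera put the top of the post about 7 mm off in the first fit. The scene and wrist cameras put it within a few millimetres of where I gripped it.
- **Detent force:** the readings at my stops through the detent never neared the stated 10 N. The pictures still show the gate following the hand all the way.

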